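Clear the carving from behind the counter mirror and lean the mirror back

ROBOT

A 6-joint arm with a two-finger parallel gripper is mounted at the origin on the work surface; the furniture and walls round the work are solid. World frame = base frame: x ahead of the robot, y to its left, z up, the work surface at z = 0. Lengths are in m, angles in degrees, forces in N, time in s.
With the tool pointing down it reaches from about 0.25 to 0.725 m from the base axis. Payload 9.7 kg.
Tool frame: the origin (TCP) lies at the centre of the arm's flange, where the gripper is bolted on; the fingertips stand 173 mm ahead of it and the grasp point (between the pads) lies 155 mm ahead of it; z points along the fingers, y is the line along which they close (so a half turn about z gives the same grasp; the last joint's range is limited). The gripper opens to 85 mm and grips with 20 to 120 N. Pads are 22 mm wide; open, the fingers measure 114 mm over their backs; the gripper's body (76 mm by 85 mm) begins 54 mm behind the grasp point. The pads swing forward as they close: fully open they stand 13 mm farther back than shut.
Start: joints at [-66.463, 4.979, 10.078, 95.1, 0, 90], TCP at [0.22, -0.504, 0.405] pointing down, gripper open.
Joint ranges: [-179.16, 179.16], [-48.56, 103.87], [-65.8, 70.77], [-126.05, 130.52], [-82.76, 87.17], [-180, 180]. Speed limits (degrees/s): [127.2, 127.2, 147.25, 180, 180, 180].

INTERFACE

Orientations are given as [roll, pitch, yaw] about the fixed x, y, z axes, in that order (R = Rz(yaw) Ry(pitch) Rx(roll)).
In Python, from workcell import monitor, camera, get_calibration, bot gives the robot as it stands.
- The arm moves only by the tool carry_out, never from a script. Its argument "targets" is text: rows parted by semicolons, each of 7 numbers parted by spaces: the shift along the tool's x, y, z in units of 0.04 m (1.0 is 0.04 m), then the turn, a rotation vector about the tool's x, y, z in units of 0.1 rad (1.0 is 0.1 rad), then the opening, from -1 (shut) to 1 (fully open), so that 0 is half open. A call has exactly 8 rows; each row shifts and turns the commanded pose from where the row before left it, along the tool's axes as they then stand; what a row does not reach is not made up. A row lasts 1/12 s, in which the tool goes at most 41.7 mm and 7.16 degrees, less where a joint would pass 70% of its speed; a pose out of reach is approached as far as the arm can. A call with a number of a shift or a turn outside -1 to 1 is refused whole. A call with a gripper value outside its range is refused whole. The fingers move at their own pace and stop on an object; "newtons" is the grip in N (left out, the last holds). Time passes only in rows, so rows that do not move let the fingers close, or fill a call up. It gives the time, the measured TCP pose, the force, the opening and the grip force at its end, in the units of the state.
- monitor.get_obs(): the state, without advancing time (a new reading comes with each control period).
- camera(name): name is "side" or "top"; returns the picture (400x640x3 uint8, red, green, blue); there is no depth.
- get_calibration(name): a dict with "fx", "fy", "cx", "cy" (pixels), "view" (4x4, takes a point from world to camera coordinates). Camera axes: x right, y down, z forward; pixel columns grow to the right and rows downward; lengths in m; the calibration is good to about 2 mm. A picture is of the moment at which its call begins. get_calibration takes no time and is no camera call.
- bot.job_done(): hands the job in; it is judged then, once.
The state is a dict: "time": time; "q": joint angles; "qd": joint speeds; "joint_efforts": joint torques, N m; "ee_pos": TCP position; "tcp_rot": TCP orientation; "wrist_force": force on the tool from outside, world axes, zero at the start; "torque": the same for the moment, N m; "opening": finger opening in m; "grasp_force": force on a finger pad.
Only numpy, scipy, OpenCV 4.12 (cv2) and the standard library are available. Lean on these libraries where they do the work, as an engineer would, in place of code of your own. Each camera call takes 0.05 s, during which the arm holds its last target. There are 200 camera calls.

TASK

The carved group of three people that stands behind the counter mirror, under its leaning back, keeps the mirror from leaning farther. Take the carving out and stand it upright inside the shallow wooden tray without dropping it or tipping it over; then lean the mirror back, towards the robot, to 45 degrees from upright and leave it holding there by itself. Leave the pair of carved people, the little stool and the rooster round the mirror where they stand.

Things in the scene. Friction and masses are not known exactly. Their poses are not given: they have to be found in the camera images.
- mirror (a joint): lean of the mirror from upright, rad: 0 upright, grows as its top comes towards the robot; 45 degrees = 0.785, stop at 1.25; starts at 0.33 to 0.43. Stiff hinge: stays where it is left, takes 2 to 4 N at the top edge. The panel is a wooden frame 150 mm wide, 260 tall, 12 thick; the glass looks away from the robot, the wooden back faces it
- mirror_hinge (a point): middle of the hinge line, 22 mm above the table. Axes fixed: x level, square to the hinge, away from the robot (the way the glass looks); y along the hinge; z up. The fixed iron base is 10 mm high, reaches 45 mm from the hinge towards the robot, 50 mm away from it, 190 mm along y; hinge cheeks 34 mm high at its ends
- mirror_top (a point): middle of the panel's upper edge, 265 mm from the hinge line. Axes move with the panel: z up along it, x square to it, out of the glass, y along the edge. The frame here is 12 mm thick, 6 mm either side of this point
- carving_centre (a point): centre, 64.5 mm above its underside, of a loose black carving of three people in a row on an oval foot, about 0.1 kg: x across the row, y along it, z up. It stands on the robot's side of the mirror, the row pointing roughly at the mirror. Middle person 22 mm thick (x), 32 wide (y), 115 tall; neighbours up to 27 thick, 118 (-y) and 129 mm tall (+y). Foot 45 (x) x 89 (y) x 6 mm
- tray: shallow wooden tray, 85 (x) x 190 (y) x 21 mm high, fixed to the table; origin at the centre of its underside, z up. Walls 4 to 5 mm thick, inner floor 5 mm above the underside, inside 76 x 180 mm: the carving's foot goes in with its long side along the tray's long side (y)
- pair_centre (a point): bystander: centre, 61 mm up, of the black carving of two people on one foot, 45 x 65 x 123 mm, in front of the glass; loose
- stool_centre (a point): bystander: centre, 20 mm up, of a miniature round wooden stool with three legs, 52 mm across, 40 mm tall, beside the mirror; loose
- rooster_centre (a point): bystander: centre, 53 mm up, of a small painted wooden rooster, 40 x 85 x 120 mm, beside the mirror; loose
Not all that is in view belongs to the job. Of the things that look like the tray, take the one that is farthest to the robot's left at the start.

How it is judged:
By the outcome, as a careful person would: the job done as asked, in the order asked, and still so for the second after the job is handed in, with the robot touching nothing.
It also fails if it takes over 61 s, if anything falls off the work surface, if the arm or the gripper's body presses on something with over 40 N, if the wrist force passes 120 N, or if a joint passes its speed limit or range.

## Working session

There is one attempt and no reset: what is moved stays moved. The work goes in short steps, Python scripts to look and compute and a tool call to move; the robot and the scene stay as the last step left them, time stands still between calls to the robot, and variables do not carry over. Pictures are saved under pics/ and viewed, at most 10 in all, crops included, and the job is handed in when it is done.

Besides the shell and the picture viewer there is one more tool, called after ">>>" by a JSON object that holds its "fn" and its "kwargs". carry_out: Moves the arm, as the interface text tells. Shifts and turns lie within -1 to 1; 1 stands for 0.04 m of shift or 0.1 rad of turn. Its arguments: {"type":"object","properties":{"targets":{"type":"string"},"newtons":{"type":"number"}},"required":["targets"]}

```bash
mkdir -p pics; python3 - <<'E'
from workcell import monitor, camera, get_calibration
import cv2,numpy as np
for n in("side","top"):
    im=camera(n); cv2.imwrite(f"pics/{n}0.png",im[:,:,::-1])
    c=get_calibration(n); print(n,c["fx"],c["cx"],c["cy"],np.round(c["view"],4).tolist())
o=monitor.get_obs(); print(o["ee_pos"],o["tcp_rot"],o["opening"],o["time"])
E
```

```text
side 383.5441000418881 320.69328928222643 197.72766396619588 [[0.9335, -0.3587, -0.003, -0.5667], [-0.246, -0.6342, -0.7329, 0.2529], [0.261, 0.6849, -0.6803, 1.1983], [0.0, 0.0, 0.0, 1.0]]
top 392.0103102050379 321.77919879394165 202.56156037158817 [[0.0042, -0.9999, 0.0153, -0.038], [-0.9971, -0.0054, -0.0763, 0.5955], [0.0764, -0.0149, -0.997, 1.2307], [0.0, 0.0, 0.0, 1.0]]
[ 0.21964227 -0.50423862  0.40403842] [-1.79929618e+02  1.17658155e-03  2.35383160e+01] 0.08528304678553128 0.1
```

View pics/side0.png

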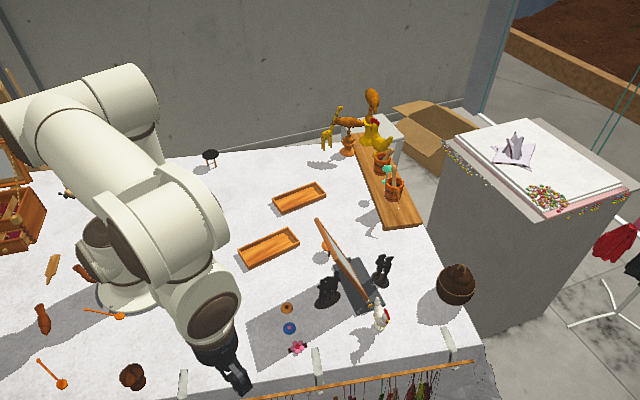

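View pics/top0.png

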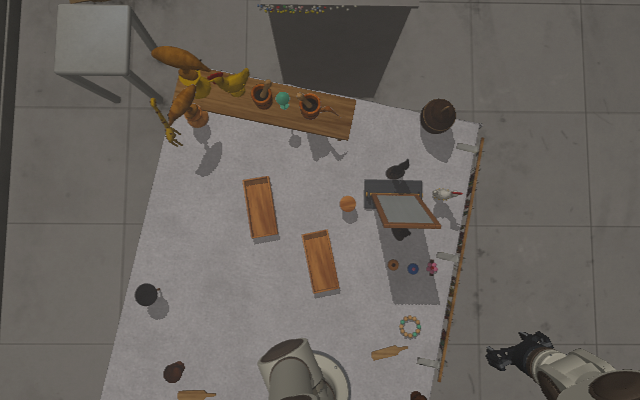

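The trays are at top (261,209) and (321,263). The left one, (261,209), has the larger y, so that is the target. The black figures are at top (400,233), on the robot's side under the mirror (the carving), and at (398,170), in front of the glass (the pair). I'll check this with a close crop.

```bash
python3 - <<'E'
import cv2,numpy as np
s=cv2.imread("pics/side0.png")[205:345,270:410]; t=cv2.imread("pics/top0.png")[150:290,350:490]
a=np.hstack([cv2.resize(x,(400,400),interpolation=cv2.INTER_CUBIC) for x in(s,t)])
cv2.imwrite("pics/crop0.png",cv2.convertScaleAbs(a,alpha=1.3,beta=25))
E
```

```text
(no output)
```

View pics/crop0.png

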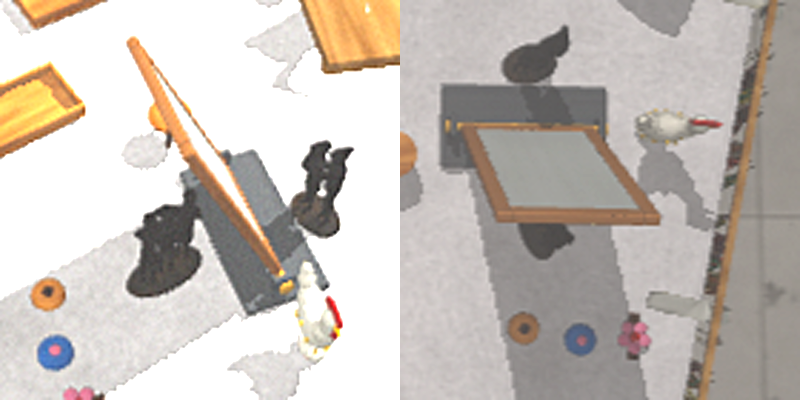

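The crop shows three people on an oval foot at side (328,291), under the mirror's wooden back, so that is the carving. The pair is at side (384,271), the rooster at (382,314) and the stool is the orange thing at top (347,203). Next I measure.

```bash
cat >h.py <<'E'
import numpy as np,cv2
from workcell import monitor,camera,get_calibration
C={n:get_calibration(n) for n in("side","top")}
def ray(n,p):
    c=C[n];V=np.array(c["view"]);R=V[:3,:3]
    return -R.T@V[:3,3], R.T@np.array([(p[0]-c["cx"])/c["fx"],(p[1]-c["cy"])/c["fy"],1])
def on(n,p,z):
    o,d=ray(n,p);return o+d*(z-o[2])/d[2]
def tri(ps,pt):
    o1,d1=ray("side",ps);o2,d2=ray("top",pt)
    s=np.linalg.lstsq(np.c_[d1,-d2],o2-o1,rcond=None)[0]
    a,b=o1+d1*s[0],o2+d2*s[1];return (a+b)/2,np.linalg.norm(a-b)
def px(n,P):
    c=C[n];q=np.array(c["view"])@np.r_[P,1];return np.array([c["fx"]*q[0]/q[2]+c["cx"],c["fy"]*q[1]/q[2]+c["cy"]])
E
python3 - <<'E'
from h import *
np.set_printoptions(precision=4,suppress=True)
s=cv2.imread("pics/side0.png");t=cv2.imread("pics/top0.png")
# trays
hsv=cv2.cvtColor(t,cv2.COLOR_BGR2HSV)
m=cv2.inRange(hsv,(5,100,60),(22,255,255));n,l,st,ce=cv2.connectedComponentsWithStats(m)
for i in range(1,n):
    if st[i,4]>300:
        r=cv2.minAreaRect(np.argwhere(l==i)[:,::-1].astype(np.float32));print("top orange",st[i],[on("top",p,.021) for p in cv2.boxPoints(r)])
for n_,im in(("side",s),("top",t)):
    m=(im.max(2)<45).astype(np.uint8)
    k,l,st,ce=cv2.connectedComponentsWithStats(m)
    for i in range(1,k):
        if st[i,4]>40: print(n_,"dark",st[i],ce[i])
f=lambda x,y:(270+x*.35,205+y*.35); g=lambda x,y:(350+(x-400)*.35,150+y*.35)
print("base corners",[on("top",g(*p),.01) for p in((441,86),(606,86),(441,168))])
print("pins",[on("top",g(*p),.024) for p in((447,126),(603,124))])
print("foot ends",[on("side",f(*p),.004) for p in((129,292),(200,254),(165,270))])
print("mirror topleft",tri(f(132,40),g(500,217)))
hs=cv2.cvtColor(s[255:315,315:345],cv2.COLOR_BGR2GRAY)
for r in hs: print(' '.join('%3d'%v for v in r))
E
```

```text
top orange [ 150   46  206  101 8466] [array([0.8222, 0.5917, 0.021 ]), array([1.1265, 0.5173, 0.021 ]), array([ 0.9307, -0.1554,  0.021 ]), array([ 0.6313, -0.0687,  0.021 ])]
top orange [438 138  46 244 689] [array([ 0.0433, -0.3874,  0.021 ]), array([ 0.8129, -0.5445,  0.021 ]), array([ 0.8096, -0.5635,  0.021 ]), array([ 0.0402, -0.4055,  0.021 ])]
top orange [ 243  176   35   62 1569] [array([0.6685, 0.2211, 0.021 ]), array([0.6822, 0.1366, 0.021 ]), array([0.4953, 0.1054, 0.021 ]), array([0.4821, 0.189 , 0.021 ])]
top orange [370 193  71  36 645] [array([ 0.5195, -0.1869,  0.021 ]), array([ 0.6302, -0.1902,  0.021 ]), array([ 0.626 , -0.4189,  0.021 ]), array([ 0.515 , -0.4141,  0.021 ])]
top orange [ 302  230   37   63 1595] [array([0.4947, 0.0298, 0.021 ]), array([ 0.5115, -0.0528,  0.021 ]), array([ 0.3259, -0.0906,  0.021 ]), array([ 0.3096, -0.0089,  0.021 ])]
side dark [203 150  16  10  66] [210.3788 154.0606]
side dark [624 253  16  28 250] [633.74  267.356]
side dark [375 255  18  32 215] [383.0884 267.1302]
side dark [316 272  25  36 361] [328.6011 288.7285]
side dark 
[... 7408 characters left out ...]
 142 149 150 146 151 157 167 168 157 160 154 152 158 151 152 155 154 156 154 149 144 154 156 157 151
155 160 161 170 158 162 162 161 160 162 156 161 156 156 158 155 158 151 150 155 155 153 151 153 153 151 150 153 157 146
146 151 153 165 154 155 156 156 161 152 157 156 154 160 160 160 153 152 149 151 150 148 154 157 148 155 159 153 159 155
152 153 159 159 150 152 156 161 166 152 156 160 164 164 167 154 155 148 147 151 154 154 158 155 144 158 160 151 154 152
157 148 151 153 150 146 151 154 152 149 155 162 161 158 161 153 154 158 157 157 153 154 154 154 155 158 159 153 148 153
152 152 150 149 145 149 157 152 156 156 158 145 150 156 159 162 154 163 158 157 156 150 151 151 152 154 151 149 154 158
```

```bash
python3 - <<'E'
from h import *
from scipy.optimize import least_squares
np.set_printoptions(precision=4,suppress=True)
g=cv2.imread("pics/side0.png").max(2)
m=(g[255:315,300:345]<62).astype(np.uint8)
k,l,st,ce=cv2.connectedComponentsWithStats(m);i=1+st[1:,4].argmax();m=(l==i)
# foot's lower/right edge: lowest dark pixel in each column, and left end
P=[]
for c in range(m.shape[1]):
    r=np.flatnonzero(m[:,c])
    if len(r) and r[-1]>36 and c+300<340: P.append((c+300,r[-1]+255+.5))
for r in range(290-255,308-255):
    c=np.flatnonzero(m[r])
    if len(c) and c[0]+300<320: P.append((c[0]+300-.5,r+255.))
print(P)
W=np.array([on("side",p,.003)[:2] for p in P])
def f(v):
    a=v[2];d=W-v[:2];u=d@[np.cos(a),np.sin(a)];w=d@[-np.sin(a),np.cos(a)]
    return .03*(np.hypot(u/.0445,w/.0225)-1)
s=least_squares(f,[.52,-.284,.17],loss="soft_l1",f_scale=.002);print("carving",s.x,np.degrees(s.x[2]),f(s.x)*1000)
x,y,a=s.x
for e in(-.029,0,.029):
  for z in (.118,.129): print(e,z,px("side",[x+e*np.cos(a),y+e*np.sin(a),z]))
tl=np.array([[.6685,.2211],[.6822,.1366],[.4953,.1054],[.4821,.189]]);print("tray",tl.mean(0),np.degrees(np.arctan2(*(tl[1]-tl[2]+tl[0]-tl[3])[::-1])))
E
```

```text
[(315, np.float64(306.5)), (316, np.float64(307.5)), (317, np.float64(307.5)), (318, np.float64(308.5)), (319, np.float64(308.5)), (320, np.float64(308.5)), (321, np.float64(308.5)), (322, np.float64(308.5)), (323, np.float64(308.5)), (324, np.float64(307.5)), (325, np.float64(307.5)), (326, np.float64(307.5)), (327, np.float64(306.5)), (328, np.float64(306.5)), (329, np.float64(305.5)), (330, np.float64(305.5)), (331, np.float64(304.5)), (332, np.float64(304.5)), (333, np.float64(303.5)), (334, np.float64(303.5)), (335, np.float64(302.5)), (336, np.float64(301.5)), (337, np.float64(300.5)), (338, np.float64(299.5)), (339, np.float64(297.5)), (np.float64(318.5), 295.0), (np.float64(318.5), 296.0), (np.float64(318.5), 297.0), (np.float64(318.5), 298.0), (np.float64(317.5), 299.0), (np.float64(316.5), 300.0), (np.float64(315.5), 301.0), (np.float64(315.5), 302.0), (np.float64(314.5), 303.0), (np.float64(314.5), 304.0), (np.float64(314.5), 305.0), (np.float64(314.5), 306.0), (np.float64(315.5), 307.0)]
carving [ 0.5211 -0.2809  0.251 ] 14.383612733881172 [ 0.2881  0.3214 -0.7928  0.8373  0.4527  0.3161  0.4307  0.7937  1.3965
 -1.398  -0.4298  0.7578 -1.6274 -0.0716 -2.1054 -0.2001 -1.8173  0.3902
 -0.7765  1.668   0.9505  0.5592  0.5113  0.8127 -0.3677  6.6795  3.4742
  0.4692 -2.278  -1.8716 -1.1016 -0.0007 -1.2522  0.4893  0.0673  0.1397
  0.6966  0.1625]
-0.029 0.118 [319.3831 281.0038]
-0.029 0.129 [319.3615 278.6338]
0 0.118 [327.9387 275.8938]
0 0.129 [327.9781 273.5151]
0.029 0.118 [336.2989 270.9005]
0.029 0.129 [336.3966 268.5141]
tray [0.582 0.163] 9.624026683742219
```

```bash
cat >>h.py <<'E'
from scipy.spatial.transform import Rotation as Ro
def tool(yaw,tilt): # tool down at yaw, then tilted forward about tool y (deg)
    return Ro.from_euler("xyz",[180,0,yaw],degrees=True)*Ro.from_rotvec([0,np.radians(tilt),0])
def tcp(G,R,l=.155): return np.array(G)-l*R.as_matrix()[:,2]
def step(G,R,n,start=None):
    "constant row (interface units), repeated n times, to bring the grasp point to G with rotation R"
    o=monitor.get_obs();p0,R0=start or (np.array(o["ee_pos"]),Ro.from_euler("xyz",o["tcp_rot"],degrees=True))
    w=(R0.inv()*R).as_rotvec()/n
    M=sum((R0*Ro.from_rotvec(w*k)).as_matrix() for k in range(n))
    s=np.linalg.solve(M,tcp(G,R)-p0)
    print(n,"rows:",np.round(s/.04,3),np.round(w/.1,3));return tcp(G,R),R
def grasp():
    o=monitor.get_obs();R=Ro.from_euler("xyz",o["tcp_rot"],degrees=True)
    print("t",o["time"],"G",np.round(np.array(o["ee_pos"])+.155*R.as_matrix()[:,2],4),"rot",np.round(o["tcp_rot"],2),"open",round(o["opening"],4),"F",np.round(o["wrist_force"],1),o["grasp_force"])
E
python3 - <<'E'
from h import *
R=tool(14.4,45);d=R.as_matrix()[:,2];G=np.array([.519,-.2815,.09]);print(d)
step(G-.12*d,R,16)
E
```

```text
[ 0.68489172  0.17585031 -0.70710678]
16 rows: [ 0.175 -0.204  0.271] [-0.04   0.49   0.094]
```

>>> {"fn": "carry_out", "kwargs": {"targets": "0.175 -0.204 0.271 -0.04 0.49 0.094 1;0.175 -0.204 0.271 -0.04 0.49 0.094 1;0.175 -0.204 0.271 -0.04 0.49 0.094 1;0.175 -0.204 0.271 -0.04 0.49 0.094 1;0.175 -0.204 0.271 -0.04 0.49 0.094 1;0.175 -0.204 0.271 -0.04 0.49 0.094 1;0.175 -0.204 0.271 -0.04 0.49 0.094 1;0.175 -0.204 0.271 -0.04 0.49 0.094 1", "newtons": 40}}

```text
time: 0.77
ee_pos: [0.2608, -0.4182, 0.3278]
tcp_rot: [179.0, -22.6, 19.3]
wrist_force: [0.2, -0.9, -0.5]
opening: 0.0853
grasp_force: 0.0
```

>>> {"fn": "carry_out", "kwargs": {"targets": "0.175 -0.204 0.271 -0.04 0.49 0.094 1;0.175 -0.204 0.271 -0.04 0.49 0.094 1;0.175 -0.204 0.271 -0.04 0.49 0.094 1;0.175 -0.204 0.271 -0.04 0.49 0.094 1;0.175 -0.204 0.271 -0.04 0.49 0.094 1;0.175 -0.204 0.271 -0.04 0.49 0.094 1;0.175 -0.204 0.271 -0.04 0.49 0.094 1;0.175 -0.204 0.271 -0.04 0.49 0.094 1"}}

```text
time: 1.43
ee_pos: [0.3311, -0.3292, 0.2841]
tcp_rot: [180.0, -45.1, 14.4]
wrist_force: [0.6, -0.8, -0.1]
opening: 0.0855
grasp_force: 0.0
```

```bash
python3 - <<'E'
from h import *
grasp()
R=tool(14.4,45);d=R.as_matrix()[:,2];G=np.array([.519,-.2815,.09])
print("goal pre",G-.12*d)
for e in(-.08,0): step(G+e*d,R,8)
s,t=camera("side"),camera("top")
a=np.hstack([cv2.resize(s[180:340,230:430],(400,320)),cv2.resize(t[150:310,330:530],(400,320))])[:,:,::-1]
cv2.imwrite("pics/pre.png",cv2.convertScaleAbs(a,alpha=1.2,beta=20))
E
```

```text
t 1.4333 G [ 0.4375 -0.3019  0.1748] rot [179.99 -45.13  14.4 ] open 0.0855 F [ 0.6 -0.8 -0.1] 0.0
goal pre [ 0.43681299 -0.30260204  0.17485281]
8 rows: [-0.001  0.002  0.123] [ 0.    -0.003 -0.   ]
8 rows: [-0.001  0.002  0.373] [ 0.    -0.003 -0.   ]
```

View pics/pre.png

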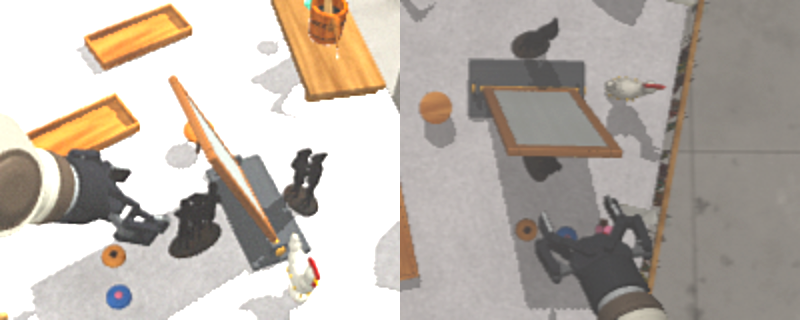

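The picture shows the open gripper tilted toward the carving. The tips are at about top (419,255) and the carving's visible part is at top (400,234). I'll compare those with the projected positions.

```bash
python3 - <<'E'
from h import *
G=np.array([.4375,-.3019,.1748]);R=tool(14.4,45).as_matrix()
for q in(-.043,.043):print(px("top",G+q*R[:,1]+.005*R[:,2]),px("side",G+q*R[:,1]+.005*R[:,2]))
for e,z in((-.029,.12),(-.029,.06),(-.0445,.004),(0,.112)):print(e,z,px("top",[.5211+e*.969,-.2809+e*.248,z]))
g=camera("top").max(2)[215:250,380:430]
m=g<50
print(*[f"{r+215}: "+"".join("#" if v else "." for v in m[r]) for r in range(35)],sep="\n")
E
```

```text
[402.47897093 257.90841441] [293.28520319 267.90782933]
[431.99224334 250.32152836] [311.63360023 290.55910174]
-0.029 0.12 [408.12323494 235.30979378]
-0.029 0.06 [403.56813476 235.17413741]
-0.0445 0.004 [400.94013877 239.72457481]
0 0.112 [404.95495995 225.77685687]
215: ..................................................
216: ..................................................
217: ..................................................
218: ..................................................
219: ..................................................
220: ..................................................
221: ..................................................
222: ..................................................
223: ..................................................
224: ..................................................
225: ..................................................
226: ..................................................
227: ..................................................
228: ............#...######.###........................
229: ............################.............
[... 429 characters left out ...]
##..........................
238: ................#######...........................
239: .................######...........................
240: ..................................................
241: ..................................................
242: ..................................................
243: ..................................................
244: ..................................................
245: ..................................................
246: ..................................................
247: ..................................................
248: ..................................................
249: ..................................................
```

>>> {"fn": "carry_out", "kwargs": {"targets": "0 0 0.3 0 0 0 1;0 0 0.4 0 0 0 1;0 0 0.4 0 0 0 1;0 0 0.4 0 0 0 1;0 0 0.4 0 0 0 1;0 0 0.4 0 0 0 1;0 0 0.2 0 0 0 1;0 0 0 0 0 0 1"}}

```text
time: 2.25
ee_pos: [0.3995, -0.3123, 0.2127]
tcp_rot: [-180.0, -44.9, 14.4]
wrist_force: [-0.4, 0.7, -0.0]
opening: 0.0853
grasp_force: 0.0
```

```bash
python3 - <<'E'
from h import *
grasp()
R=tool(14.4,45);step(np.array([.519,-.2805,.09]),R,4)
s,t=camera("side"),camera("top")
a=np.hstack([cv2.resize(s[230:330,270:395],(400,320),interpolation=2),cv2.resize(t[180:280,340:465],(400,320),interpolation=2)])[:,:,::-1]
cv2.imwrite("pics/g1.png",cv2.convertScaleAbs(a,alpha=1.4,beta=30))
E
```

```text
t 2.25 G [ 0.5055 -0.285   0.1029] rot [-179.98  -44.89   14.44] open 0.0853 F [-0.4  0.7 -0. ] 0.0
4 rows: [ 0.004 -0.007  0.12 ] [-0.002  0.005  0.001]
```

View pics/g1.png

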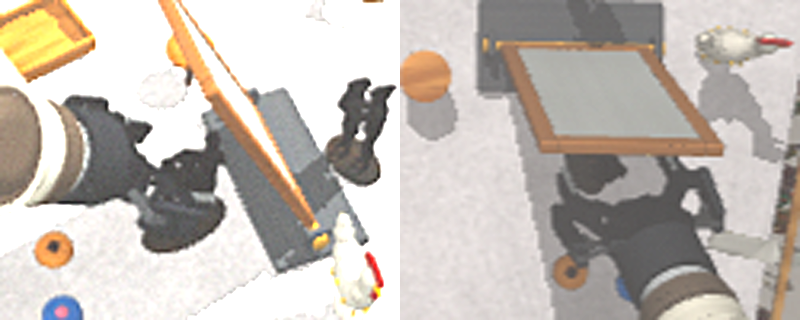

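```bash
python3 - <<'E'
from h import *
np.set_printoptions(precision=4,suppress=True)
a=np.radians(14.4);u=np.array([np.cos(a),np.sin(a)]);v=np.array([-u[1],u[0]])
for r,c in((229,391.5),(231,392.5),(233,393.5),(235,394.5),(237,395.5),(239,396.5),(239.5,399.5),(239,402.5)):
    P=on("top",(c,r),.005)[:2];d=P-[.5211,-.2809];print(r,c,P,"along",d@u,"across",d@v, "ellipse",np.hypot(d@u/.0445,d@v/.0225))
for r,c in((233,410.5),(231,408.5)):
    P=on("top",(c,r),.11)[:2];d=P-[.5211,-.2809];print("head",P,d@u,d@v)
R=tool(14.44,44.9).as_matrix();G=np.array([.5055,-.285,.1029])
for q in(-.043,.043):print(px("top",G+q*R[:,1]))
E
```

```text
229 391.5 [ 0.5124 -0.2615] along -0.0035524621476357883 across 0.020988281184948644 ellipse 0.9362222391424151
231 392.5 [ 0.506  -0.2646] along -0.010584669263691603 across 0.01950638789046005 ellipse 0.8989880970112212
233 393.5 [ 0.4996 -0.2678] along -0.017611951482357672 across 0.018025532416999515 ellipse 0.8935626090046539
235 394.5 [ 0.4931 -0.271 ] along -0.02463431397543618 across 0.01654571367471565 ellipse 0.920441565402207
237 395.5 [ 0.4867 -0.2742] along -0.03165176190749087 across 0.015066930575282874 ellipse 0.9768994090596553
239 396.5 [ 0.4803 -0.2774] along -0.03866430043585891 across 0.013589182031898149 ellipse 1.0581545131219858
239.5 399.5 [ 0.4787 -0.2871] along -0.0425988014559959 across 0.004578778268431116 ellipse 0.9786679409227889
239 402.5 [ 0.4803 -0.2968] along -0.04342592744040752 across -0.005268140387994672 ellipse 1.0035591583572678
head [ 0.4998 -0.2976] -0.024785862288314277 -0.010892719961909438
head [ 0.5057 -0.2917] -0.01761186654884099 -0.0066612764732120544
[391.8272 234.6094]
[419.5276 227.5316]
```

Two views agree on the carving to within about 2 mm, so I go in and close.

>>> {"fn": "carry_out", "kwargs": {"targets": "0 0 0.12 0 0 0 1;0 0 0.12 0 0 0 1;0 0 0.12 0 0 0 1;0 0 0.12 0 0 0 1;0 0 0 0 0 0 -0.4;0 0 0 0 0 0 -0.6;0 0 0 0 0 0 -0.8;0 0 0 0 0 0 -1", "newtons": 40}}

```text
time: 3.02
ee_pos: [0.4126, -0.3091, 0.2007]
tcp_rot: [179.9, -45.0, 14.5]
wrist_force: [-0.7, 0.2, -0.0]
opening: 0.0388
grasp_force: 0.0
```

>>> {"fn": "carry_out", "kwargs": {"targets": "0 0 0 0 0 0 -1;0 0 0 0 0 0 -1;0 0 0 0 0 0 -1;0 0 0 0 0 0 -1;0 0 0 0 0 0 -1;0 0 0 0 0 0 -1;0 0 0 0 0 0 -1;0 0 0 0 0 0 -1"}}

```text
time: 3.68
ee_pos: [0.4126, -0.3092, 0.2009]
tcp_rot: [179.8, -45.0, 14.5]
wrist_force: [-1.0, -0.5, 4.4]
opening: 0.0203
grasp_force: 39.6
```

>>> {"fn": "carry_out", "kwargs": {"targets": "0 0 -0.08 0 0 0 -1;0 0 -0.15 0 0 0 -1;0 0 -0.25 0 0 0 -1;0 0 -0.35 0 0 0 -1;0 0 -0.35 0 0 0 -1;0 0 -0.3 0 0 0 -1;0 0 -0.2 0 0 0 -1;0 0 -0.1 0 0 0 -1"}}

```text
time: 4.35
ee_pos: [0.3631, -0.3218, 0.2518]
tcp_rot: [179.8, -45.0, 14.5]
wrist_force: [0.7, -0.1, -0.3]
opening: 0.0204
grasp_force: 39.3
```

```bash
python3 - <<'E'
from h import *
grasp()
s,t=camera("side"),camera("top")
a=np.hstack([cv2.resize(s[200:330,250:410],(400,325),interpolation=2),cv2.resize(t[150:280,340:500],(400,325),interpolation=2)])[:,:,::-1]
cv2.imwrite("pics/lift.png",cv2.convertScaleAbs(a,alpha=1.4,beta=30))
E
```

```text
t 4.35 G [ 0.4694 -0.2948  0.1422] rot [179.83 -45.04  14.49] open 0.0204 F [ 0.7 -0.1 -0.3] 39.3018909485545
```

View pics/lift.png

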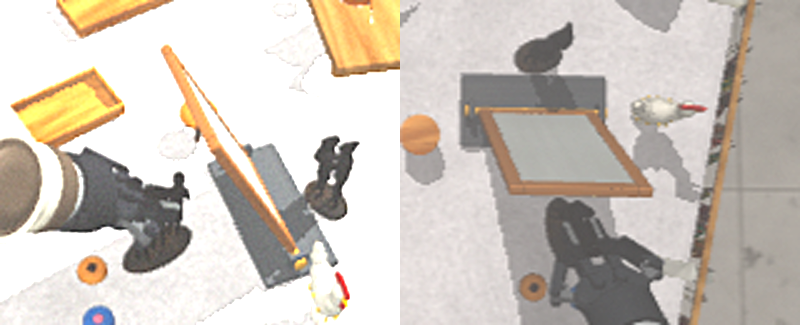

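The carving is held clear of the table, with its foot at side (313,303), and the mirror hasn't moved. Next is the carry.

```bash
python3 - <<'E'
from h import *
R=tool(14.5,45);s=step([.43,-.28,.20],R,3);s=step([.43,-.06,.20],tool(12.5,45),9,s);s=step([.55,.15,.19],tool(10.1,45),12,s);s=step([.582,.163,.175],tool(10.1,45),4,s)
E
```

```text
3 rows: [ 0.139 -0.197 -0.549] [ 0.01  -0.002 -0.001]
9 rows: [ 0.102 -0.605  0.102] [-0.027 -0.     0.027]
12 rows: [ 0.22  -0.389  0.249] [-0.025 -0.     0.025]
4 rows: [ 0.083 -0.045  0.216] [0. 0. 0.]
```

>>> {"fn": "carry_out", "kwargs": {"targets": "0.14 -0.2 -0.4 0 0 0 -1;0.14 -0.2 -0.6 0 0 0 -1;0.14 -0.2 -0.6 0 0 0 -1;0.1 -0.5 0.06 -0.027 0 0.027 -1;0.1 -0.6 0.1 -0.027 0 0.027 -1;0.1 -0.6 0.1 -0.027 0 0.027 -1;0.1 -0.6 0.1 -0.027 0 0.027 -1;0.1 -0.6 0.1 -0.027 0 0.027 -1"}}

```text
time: 5.12
ee_pos: [0.3237, -0.1863, 0.3082]
tcp_rot: [180.0, -45.0, 13.3]
wrist_force: [0.4, 0.3, -1.0]
opening: 0.0204
grasp_force: 39.6
```

>>> {"fn": "carry_out", "kwargs": {"targets": "0.1 -0.6 0.1 -0.027 0 0.027 -1;0.1 -0.6 0.1 -0.027 0 0.027 -1;0.1 -0.6 0.1 -0.027 0 0.027 -1;0.1 -0.7 0.1 -0.027 0 0.027 -1;0.22 -0.39 0.25 -0.025 0 0.025 -1;0.22 -0.39 0.25 -0.025 0 0.025 -1;0.22 -0.39 0.25 -0.025 0 0.025 -1;0.22 -0.39 0.25 -0.025 0 0.025 -1"}}

```text
time: 5.78
ee_pos: [0.3803, -0.0239, 0.3088]
tcp_rot: [-179.3, -44.1, 11.7]
wrist_force: [-0.4, -0.3, -0.5]
opening: 0.0208
grasp_force: 39.6
```

>>> {"fn": "carry_out", "kwargs": {"targets": "0.22 -0.39 0.25 -0.025 0 0.025 -1;0.22 -0.39 0.25 -0.025 0 0.025 -1;0.22 -0.39 0.25 -0.025 0 0.025 -1;0.22 -0.39 0.25 -0.025 0 0.025 -1;0.22 -0.39 0.25 -0.025 0 0.025 -1;0.22 -0.3 0.25 -0.025 0 0.025 -1;0.1 -0.2 0.15 -0.025 0 0.025 -1;0 0 0 0 0 0 -1"}}

```text
time: 6.45
ee_pos: [0.4461, 0.086, 0.3012]
tcp_rot: [-179.5, -44.0, 10.9]
wrist_force: [-0.3, -0.5, -1.7]
opening: 0.0207
grasp_force: 39.6
```

```bash
python3 - <<'E'
from h import *
grasp()
s,t=camera("side"),camera("top")
a=np.hstack([cv2.resize(s[130:260,220:380],(400,325),interpolation=2),cv2.resize(t[140:270,200:360],(400,325),interpolation=2)])[:,:,::-1]
cv2.imwrite("pics/tray1.png",cv2.convertScaleAbs(a,alpha=1.2,beta=30))
E
```

```text
t 6.45 G [0.5516 0.1077 0.1897] rot [-179.47  -44.01   10.86] open 0.0207 F [-0.3 -0.5 -1.7] 39.61067381082103
```

View pics/tray1.png

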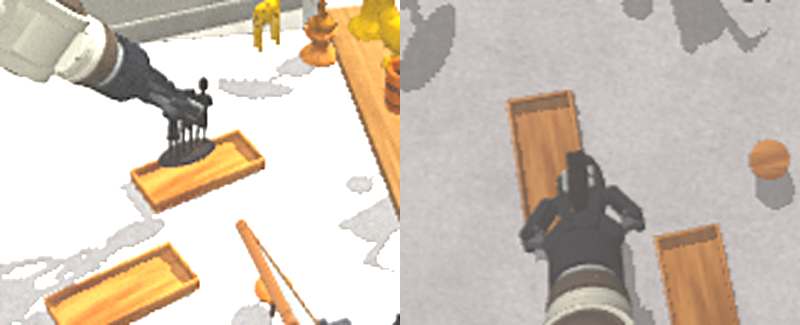

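The carving is upright in the grip above the tray's near half, with its foot at side (295,191). I'll fit the foot outline here to check the offset and yaw.

```bash
python3 - <<'E'
from h import *
from scipy.optimize import least_squares
np.set_printoptions(precision=4,suppress=True)
g=camera("side").max(2);z=.1015
sub=g[183:204,278:312]
print(*["".join("#" if v<62 else "." for v in r) for r in sub],sep="\n")
P=[]
for c in range(280,310):
    r=np.flatnonzero(g[180:204,c]<62)
    if len(r) and r[-1]+180<202: P.append((c,r[-1]+180.5))
W=np.array([on("side",p,z)[:2] for p in P])
def f(v):
    a=v[2];d=W-v[:2];u=d@[np.cos(a),np.sin(a)];w=d@[-np.sin(a),np.cos(a)]
    return .03*(np.hypot(u/.0445,w/.0225)-1)
s=least_squares(f,[.553,.108,.19],loss="soft_l1",f_scale=.002);print(len(P),s.x,np.degrees(s.x[2]),f(s.x)*1000)
grasp()
E
```

```text
..........###..#..#...............
.........#####.#..#...............
.........#####.#..#....#..........
..........###..#..#.##.###........
...............#.###########......
............####.##.##....##......
..........###########...#.##......
.........##.#######......##.......
........###.######......##........
.......#.#########.##.##..........
......#########...#####...........
......#########..####.............
......######.#####................
.......#######....................
..................................
..................................
..................................
..................................
..................................
..................................
..................................
22 [0.5504 0.1074 0.2084] 11.93841290141425 [-0.6028  1.1159  0.3705 -0.0531 -0.1413  0.1088  0.689   1.5811 -3.2424
 -1.9074 -0.288   1.5721 -2.4925 -0.1879  2.27   -0.9093  1.8948 -0.4969
 -2.165   1.0226  0.2786  0.3996]
t 6.6 G [0.5511 0.1058 0.1907] rot [-179.45  -44.07   10.68] open 0.0208 F [ 0.2 -0.2 -0.8] 39.61369161028415
```

```bash
python3 - <<'E'
from h import *
R=Ro.from_euler("xyz",[179.8,-45.04,9.3],degrees=True)
s=step([.581,.163,.17],R,8);s=step([.581,.163,.115],R,7,s)
E
```

```text
8 rows: [ 0.034 -0.174  0.133] [-0.037  0.021  0.021]
7 rows: [-0.139 -0.     0.139] [0. 0. 0.]
```

>>> {"fn": "carry_out", "kwargs": {"targets": "0.034 -0.174 0.133 -0.037 0.021 0.021 -1;0.034 -0.174 0.133 -0.037 0.021 0.021 -1;0.034 -0.174 0.133 -0.037 0.021 0.021 -1;0.034 -0.174 0.133 -0.037 0.021 0.021 -1;0.034 -0.174 0.133 -0.037 0.021 0.021 -1;0.034 -0.174 0.133 -0.037 0.021 0.021 -1;0.034 -0.174 0.133 -0.037 0.021 0.021 -1;0.034 -0.174 0.133 -0.037 0.021 0.021 -1"}}

```text
time: 7.27
ee_pos: [0.4794, 0.1112, 0.2791]
tcp_rot: [178.3, -45.1, 13.5]
wrist_force: [0.3, -0.2, -0.8]
opening: 0.0201
grasp_force: 39.6
```

>>> {"fn": "carry_out", "kwargs": {"targets": "-0.139 0 0.139 0 0 0 -1;-0.139 0 0.139 0 0 0 -1;-0.139 0 0.139 0 0 0 -1;-0.139 0 0.139 0 0 0 -1;-0.139 0 0.139 0 0 0 -1;-0.139 0 0.139 0 0 0 -1;-0.139 0 0.139 0 0 0 -1;0 0 0 0 0 0 -1"}}

```text
time: 7.93
ee_pos: [0.4789, 0.1095, 0.2223]
tcp_rot: [178.3, -45.0, 13.5]
wrist_force: [0.1, -0.6, 0.6]
opening: 0.0203
grasp_force: 39.6
```

```bash
python3 - <<'E'
from h import *
grasp()
R=Ro.from_euler("xyz",[179.8,-45.04,9.3],degrees=True)
step([.581,.163,.0965],R,6)
E
```

```text
t 7.9333 G [0.5864 0.1305 0.1127] rot [178.29 -44.96  13.47] open 0.0203 F [ 0.1 -0.6  0.6] 39.62679653428495
6 rows: [-0.044 -0.154  0.049] [-0.042  0.001  0.086]
```

```bash
python3 - <<'E'
from h import *
print(monitor.get_obs()["q"])
E
```

```text
[ 13.22847533 -27.38586945 -45.80640813  26.61192792  -1.54112475
 179.82745976]
```

Joint 6 is at its 180° limit, so the tool's yaw has to follow the base azimuth, about 15°. That leaves the carving about 6° off the tray axis, which fits inside 76 × 180 mm easily. I'll centre it with that yaw.

```bash
python3 - <<'E'
from h import *
R=Ro.from_euler("xyz",[179.9,-45.04,15.4],degrees=True)
step([.582,.159,.115],R,8)
E
```

```text
8 rows: [ 0.01  -0.065 -0.   ] [ 0.065  0.002 -0.03 ]
```

>>> {"fn": "carry_out", "kwargs": {"targets": "0.01 -0.085 0 0.065 0.002 -0.03 -1;0.01 -0.085 0 0.065 0.002 -0.03 -1;0.01 -0.085 0 0.065 0.002 -0.03 -1;0.01 -0.085 0 0.065 0.002 -0.03 -1;0.01 -0.065 0 0.065 0.002 -0.03 -1;0.01 -0.065 0 0.065 0.002 -0.03 -1;0.01 -0.065 0 0.065 0.002 -0.03 -1;0.01 -0.065 0 0.065 0.002 -0.03 -1"}}

```text
time: 8.6
ee_pos: [0.4762, 0.1326, 0.2265]
tcp_rot: [179.8, -45.2, 15.6]
wrist_force: [-0.2, -0.1, -1.7]
opening: 0.0204
grasp_force: 39.6
```

```bash
python3 - <<'E'
from h import *
grasp();print(monitor.get_obs()["q"][4:])
R=Ro.from_euler("xyz",[179.9,-45.04,15.4],degrees=True)
step([.582,.160,.100],R,5)
E
```

```text
t 8.6 G [0.5822 0.1618 0.1173] rot [179.84 -45.19  15.61] open 0.0204 F [-0.2 -0.1 -1.7] 39.61355357780121
[-1.44832402e-01  1.79986942e+02]
5 rows: [-0.062  0.007  0.059] [-0.003 -0.005  0.005]
```

>>> {"fn": "carry_out", "kwargs": {"targets": "-0.06 0 0.06 0 0 0 -1;-0.06 0 0.06 0 0 0 -1;-0.06 0 0.06 0 0 0 -1;-0.06 0 0.06 0 0 0 -1;-0.06 0 0.06 0 0 0 -1;-0.03 0 0.03 0 0 0 -1;0 0 0 0 0 0 -1;0 0 0 0 0 0 -1"}}

```text
time: 9.27
ee_pos: [0.4763, 0.1322, 0.2076]
tcp_rot: [179.8, -45.2, 15.6]
wrist_force: [0.2, 0.2, -0.2]
opening: 0.0207
grasp_force: 39.6
```

```bash
python3 - <<'E'
from h import *
grasp()
s,t=camera("side"),camera("top")
a=np.hstack([cv2.resize(s[130:260,220:380],(400,325),interpolation=2),cv2.resize(t[140:270,200:360],(400,325),interpolation=2)])[:,:,::-1]
cv2.imwrite("pics/tray2.png",cv2.convertScaleAbs(a,alpha=1.2,beta=30))
E
```

```text
t 9.2667 G [0.5823 0.1613 0.0983] rot [179.82 -45.16  15.58] open 0.0207 F [ 0.2  0.2 -0.2] 39.61412501404993
```

View pics/tray2.png

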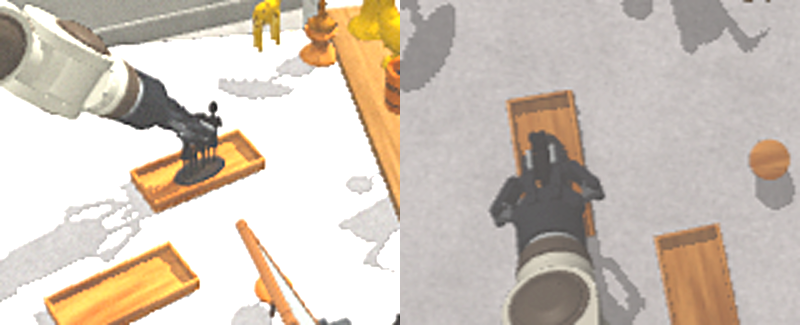

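The foot sits inside the tray walls, centred near side (300,198), and there's no contact force yet. I'll go down the last 2 mm.

>>> {"fn": "carry_out", "kwargs": {"targets": "-0.01 0 0.01 0 0 0 -1;-0.01 0 0.01 0 0 0 -1;-0.01 0 0.01 0 0 0 -1;-0.01 0 0.01 0 0 0 -1;0 0 0 0 0 0 -1;0 0 0 0 0 0 -1;0 0 0 0 0 0 -1;0 0 0 0 0 0 -1"}}

```text
time: 10.03
ee_pos: [0.4763, 0.1323, 0.2056]
tcp_rot: [179.8, -45.2, 15.6]
wrist_force: [0.8, 1.0, -0.0]
opening: 0.0204
grasp_force: 39.7
```

>>> {"fn": "carry_out", "kwargs": {"targets": "-0.01 0 0.01 0 0 0 -1;-0.01 0 0.01 0 0 0 -1;0 0 0 0 0 0 -1;0 0 0 0 0 0 -1;0 0 0 0 0 0 -1;0 0 0 0 0 0 -1;0 0 0 0 0 0 -1;0 0 0 0 0 0 -1"}}

```text
time: 10.7
ee_pos: [0.4767, 0.1325, 0.2053]
tcp_rot: [179.8, -45.3, 15.6]
wrist_force: [-0.8, 0.8, 4.8]
opening: 0.0205
grasp_force: 40.4
```

>>> {"fn": "carry_out", "kwargs": {"targets": "0 0 0 0 0 0 -0.5;0 0 0 0 0 0 -0.46;0 0 0 0 0 0 -0.42;0 0 0 0 0 0 -0.38;0 0 0 0 0 0 -0.3;0 0 0 0 0 0 -0.1;0 0 0 0 0 0 0.2;0 0 0 0 0 0 0.5"}}

```text
time: 11.37
ee_pos: [0.4763, 0.1323, 0.2042]
tcp_rot: [179.8, -45.2, 15.6]
wrist_force: [-0.8, -0.1, 0.4]
opening: 0.0616
grasp_force: 0.0
```

>>> {"fn": "carry_out", "kwargs": {"targets": "0 0 0 0 0 0 0.9;0 0 0 0 0 0 0.9;0 0 0 0 0 0 0.9;0 0 0 0 0 0 0.9;0 0 -0.15 0 0 0 0.9;0 0 -0.3 0 0 0 0.9;0 0 -0.4 0 0 0 0.9;0 0 -0.4 0 0 0 0.9"}}

```text
time: 12.03
ee_pos: [0.4414, 0.1227, 0.2399]
tcp_rot: [179.8, -45.1, 15.6]
wrist_force: [1.2, -0.3, 1.8]
opening: 0.0814
grasp_force: 0.0
```

>>> {"fn": "carry_out", "kwargs": {"targets": "0 0 -0.4 0 0 0 0.9;0 0 -0.4 0 0 0 0.9;0 0 -0.4 0 0 0 0.9;0 0 -0.4 0 0 0 0.9;0 0 -0.3 0 0 0 0.9;0 0 -0.3 0 0 0 0.9;0 0 -0.2 0 0 0 0.9;0 0 0 0 0 0 0.9"}}

```text
time: 12.7
ee_pos: [0.3759, 0.1046, 0.3092]
tcp_rot: [179.8, -45.4, 15.6]
wrist_force: [0.1, 0.1, 1.1]
opening: 0.0808
grasp_force: 0.0
```

```bash
python3 - <<'E'
from h import *
np.set_printoptions(precision=4,suppress=True)
grasp();print(monitor.get_obs()["q"])
s,t=camera("side"),camera("top")
cv2.imwrite("pics/s3.png",s[:,:,::-1]);cv2.imwrite("pics/t3.png",t[:,:,::-1])
a=np.hstack([cv2.resize(s[130:320,220:410],(400,400),interpolation=2),cv2.resize(t[140:270,230:360],(400,400),interpolation=2)])[:,:,::-1]
cv2.imwrite("pics/tray3.png",cv2.convertScaleAbs(a,alpha=1.2,beta=30))
E
```

```text
t 12.7 G [0.4823 0.1338 0.2003] rot [179.82 -45.35  15.6 ] open 0.0808 F [0.1 0.1 1.1] 0.0
[ 15.6    -47.54   -46.5112  45.6761  -0.1826 180.0012]
```

View pics/tray3.png

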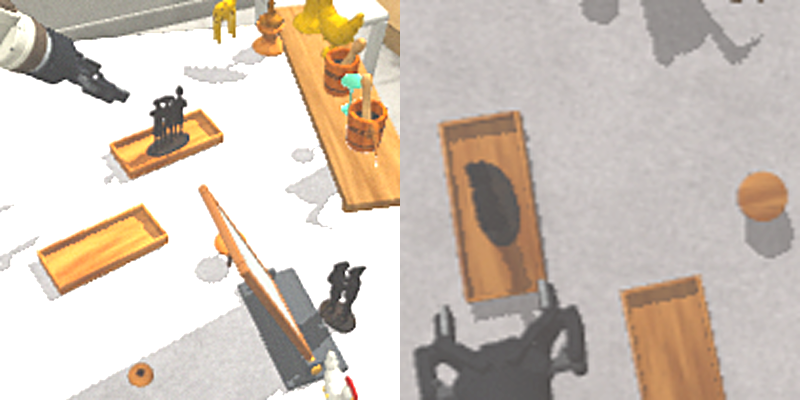

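The carving stands upright in the left tray, with its foot at side (299,202) and top (263,206), and the mirror and bystanders haven't moved. Next I plan the grip on the mirror's upper edge.

```bash
cat >>h.py <<'E'
H=np.array([.623,-.267,.022])
def mir(L,r): return H+r*np.array([-np.sin(L),0,np.cos(L)])
def RM(L): return tool(90,0)*Ro.from_rotvec([-L,0,0])
E
python3 - <<'E'
from h import *
step(mir(.41,.36),RM(.41),23)
s,t=cv2.imread("pics/s3.png"),cv2.imread("pics/t3.png")
print("proj",[px(n,mir(.41,.265)+[0,y,0]) for n in("side","top") for y in(.075,-.075)])
hs=cv2.cvtColor(t,cv2.COLOR_BGR2HSV)
m=cv2.inRange(hs,(5,90,50),(22,255,255))[210:245,360:450];c=np.argwhere(m)
for col in(390,400,410,420,430): print(col,np.flatnonzero(m[:,col-360])+210)
E
```

```text
23 rows: [-0.207  0.387 -0.223] [ 0.075 -0.175 -0.575]
proj [array([314.78477692, 217.6576384 ]), array([336.58252471, 259.60146542]), array([384.03175441, 226.04758464]), array([442.04086955, 226.30925338])]
390 [222 223 224 225 226 227]
400 [223 224 225 226 227]
410 [223 224 225 226 227]
420 [223 224 225 226 227 228]
430 [212 213 214 215 216 217 223 224 225 226 227 228]
```

>>> {"fn": "carry_out", "kwargs": {"targets": "-0.207 0.387 -0.223 0.075 -0.175 -0.575 0.9;-0.207 0.387 -0.223 0.075 -0.175 -0.575 0.9;-0.207 0.387 -0.223 0.075 -0.175 -0.575 0.9;-0.207 0.387 -0.223 0.075 -0.175 -0.575 0.9;-0.207 0.387 -0.223 0.075 -0.175 -0.575 0.9;-0.207 0.387 -0.223 0.075 -0.175 -0.575 0.9;-0.207 0.387 -0.223 0.075 -0.175 -0.575 0.9;-0.207 0.387 -0.223 0.075 -0.175 -0.575 0.9"}}

```text
time: 13.47
ee_pos: [0.3501, -0.0448, 0.3339]
tcp_rot: [163.1, -32.4, 47.6]
wrist_force: [0.2, -1.0, -0.1]
opening: 0.0811
grasp_force: 0.0
```

>>> {"fn": "carry_out", "kwargs": {"targets": "-0.207 0.387 -0.223 0.075 -0.175 -0.575 0.9;-0.207 0.387 -0.223 0.075 -0.175 -0.575 0.9;-0.207 0.387 -0.223 0.075 -0.175 -0.575 0.9;-0.207 0.387 -0.223 0.075 -0.175 -0.575 0.9;-0.207 0.387 -0.223 0.075 -0.175 -0.575 0.9;-0.207 0.387 -0.223 0.075 -0.175 -0.575 0.9;-0.207 0.387 -0.223 0.075 -0.175 -0.575 0.9;-0.207 0.387 -0.223 0.075 -0.175 -0.575 0.9"}}

```text
time: 14.13
ee_pos: [0.3718, -0.1825, 0.4049]
tcp_rot: [156.7, -15.5, 71.6]
wrist_force: [-0.1, 0.2, 0.2]
opening: 0.0809
grasp_force: 0.0
```

```bash
python3 - <<'E'
from h import *
grasp();print(monitor.get_obs()["q"])
step(mir(.41,.36),RM(.41),8)
E
```

```text
t 14.1333 G [ 0.442  -0.1658  0.2678] rot [156.66 -15.51  71.6 ] open 0.0809 F [-0.1  0.2  0.2] 0.0
[-31.20283305 -26.16251444 -18.8649432   76.7312299   19.09726776
  83.91769553]
8 rows: [-0.191  0.301 -0.209] [ 0.051 -0.149 -0.499]
```

The fingers are close to the mirror's edge, so I rise first.

```bash
python3 - <<'E'
from h import *
o=monitor.get_obs();R0=Ro.from_euler("xyz",o["tcp_rot"],degrees=True)
p=np.array(o["ee_pos"])-.064*R0.as_matrix()[:,2]
step(mir(.41,.36),RM(.41),9,(p,R0))
E
```

```text
9 rows: [-0.161  0.271 -0.008] [ 0.045 -0.133 -0.444]
```

>>> {"fn": "carry_out", "kwargs": {"targets": "0 0 -0.8 0 0 0 1;0 0 -0.8 0 0 0 1;-0.161 0.271 -0.008 0.045 -0.133 -0.444 1;-0.161 0.271 -0.008 0.045 -0.133 -0.444 1;-0.161 0.271 -0.008 0.045 -0.133 -0.444 1;-0.161 0.271 -0.008 0.045 -0.133 -0.444 1;-0.161 0.271 -0.008 0.045 -0.133 -0.444 1;-0.161 0.271 -0.008 0.045 -0.133 -0.444 1"}}

```text
time: 14.8
ee_pos: [0.3901, -0.2446, 0.4811]
tcp_rot: [156.0, -5.2, 83.9]
wrist_force: [1.3, -0.4, -0.4]
opening: 0.0857
grasp_force: 0.0
```

>>> {"fn": "carry_out", "kwargs": {"targets": "-0.161 0.271 -0.008 0.045 -0.133 -0.444 1;-0.161 0.271 -0.008 0.045 -0.133 -0.444 1;-0.161 0.271 -0.008 0.045 -0.133 -0.444 1;0 0 0 0 0 0 1;0 0 0 0 0 0 1;0 0 0 0 0 0 1;0 0 0 0 0 0 1;0 0 0 0 0 0 1"}}

```text
time: 15.47
ee_pos: [0.4165, -0.2656, 0.495]
tcp_rot: [156.4, -0.1, 89.9]
wrist_force: [0.4, 0.0, -0.2]
opening: 0.0857
grasp_force: 0.0
```

```bash
python3 - <<'E'
from h import *
grasp();print(monitor.get_obs()["q"], mir(.41,.36))
step(mir(.41,.253),RM(.41),8)
E
```

```text
t 15.4667 G [ 0.4786 -0.2656  0.353 ] rot [ 1.5637e+02 -5.0000e-02  8.9860e+01] open 0.0857 F [ 0.4  0.  -0.2] 0.0
[-35.53962011 -11.77534955   2.38736037  84.56176576  13.4696382
  56.94644764] [ 0.47950064 -0.267       0.3521635 ]
8 rows: [-0.004  0.002  0.338] [ 0.003  0.    -0.003]
```

>>> {"fn": "carry_out", "kwargs": {"targets": "0 0 0.34 0 0 0 1;0 0 0.34 0 0 0 1;0 0 0.34 0 0 0 1;0 0 0.34 0 0 0 1;0 0 0.34 0 0 0 1;0 0 0.34 0 0 0 1;0 0 0.34 0 0 0 1;0 0 0.34 0 0 0 1"}}

```text
time: 16.13
ee_pos: [0.4603, -0.2656, 0.395]
tcp_rot: [156.3, -0.0, 89.9]
wrist_force: [0.1, -0.3, -0.4]
opening: 0.0854
grasp_force: 0.0
```

>>> {"fn": "carry_out", "kwargs": {"targets": "0 0 0 0 0 0 0.3;0 0 0 0 0 0 0;0 0 0 0 0 0 -0.3;0 0 0 0 0 0 -0.6;0 0 0 0 0 0 -1;0 0 0 0 0 0 -1;0 0 0 0 0 0 -1;0 0 0 0 0 0 -1", "newtons": 25}}

```text
time: 16.8
ee_pos: [0.4602, -0.2659, 0.3963]
tcp_rot: [156.3, 0.0, 89.9]
wrist_force: [-4.0, 0.3, 5.9]
opening: 0.0118
grasp_force: 27.7
```

>>> {"fn": "carry_out", "kwargs": {"targets": "0 0 0 0 0 0 -1;0 0 0 0 0 0 -1;0 0 0 0 0 0 -1;0 0 0 0 0 0 -1;0 0 0 0 0 0 -1;0 0 0 0 0 0 -1;0 0 0 0 0 0 -1;0 0 0 0 0 0 -1"}}

```text
time: 17.47
ee_pos: [0.4602, -0.2659, 0.3963]
tcp_rot: [156.3, 0.0, 89.9]
wrist_force: [-4.8, 0.0, 6.8]
opening: 0.0118
grasp_force: 27.8
```

```bash
python3 - <<'E'
from h import *
grasp();o=monitor.get_obs()
R=Ro.from_euler("xyz",o["tcp_rot"],degrees=True).as_matrix();G=np.array(o["ee_pos"])+.155*R[:,2]
d=G-H;print("r",np.hypot(d[0],d[2]),"L",np.arctan2(-d[0],d[2]),"tool L",np.arctan2(R[0,2],-R[2,2]))
step(mir(.785,.253),RM(.785),16)
step(mir(.6,.253),RM(.6),8)
E
```

```text
t 17.4667 G [ 0.5225 -0.2661  0.2543] rot [156.33   0.    89.86] open 0.0118 F [-4.8  0.   6.8] 27.783506512641907
r 0.2531320049631915 L 0.4084550943033828 tool L 0.41315210910740346
16 rows: [-0.002 -0.239  0.003] [-0.232  0.001 -0.001]
8 rows: [-0.004 -0.242  0.003] [-0.234  0.002 -0.003]
```

>>> {"fn": "carry_out", "kwargs": {"targets": "0 -0.239 0.003 -0.232 0 0 -1;0 -0.239 0.003 -0.232 0 0 -1;0 -0.239 0.003 -0.232 0 0 -1;0 -0.239 0.003 -0.232 0 0 -1;0 -0.239 0.003 -0.232 0 0 -1;0 -0.239 0.003 -0.232 0 0 -1;0 -0.239 0.003 -0.232 0 0 -1;0 -0.239 0.003 -0.232 0 0 -1"}}

```text
time: 18.13
ee_pos: [0.3933, -0.2654, 0.3595]
tcp_rot: [145.5, -0.0, 89.9]
wrist_force: [-4.2, 4.5, 7.8]
opening: 0.0117
grasp_force: 28.1
```

>>> {"fn": "carry_out", "kwargs": {"targets": "0 -0.239 0.003 -0.232 0 0 -1;0 -0.239 0.003 -0.232 0 0 -1;0 -0.239 0.003 -0.232 0 0 -1;0 -0.239 0.003 -0.232 0 0 -1;0 -0.239 0.003 -0.232 0 0 -1;0 -0.239 0.003 -0.232 0 0 -1;0 -0.239 0.003 -0.232 0 0 -1;0 0 0 0 0 0 -1"}}

```text
time: 18.8
ee_pos: [0.3406, -0.265, 0.3167]
tcp_rot: [136.3, -0.1, 89.9]
wrist_force: [-10.4, 8.3, 7.7]
opening: 0.0116
grasp_force: 28.0
```

```bash
cat >>h.py <<'E'
def lean():
    grasp();o=monitor.get_obs()
    R=Ro.from_euler("xyz",o["tcp_rot"],degrees=True).as_matrix();G=np.array(o["ee_pos"])+.155*R[:,2]
    d=G-H;print("r",np.hypot(d[0],d[2]),"L",np.arctan2(-d[0],d[2]),"tool L",np.arctan2(R[0,2],-R[2,2]))
E
python3 - <<'E'
from h import *
lean()
step(mir(.785,.253),RM(.785),4)
E
```

```text
t 18.8 G [ 0.4477 -0.265   0.2046] rot [ 1.3628e+02 -8.0000e-02  8.9910e+01] open 0.0116 F [-10.4   8.3   7.7] 27.986139357089996
r 0.25314561334036495 L 0.7648550544474638 tool L 0.7629723806204072
4 rows: [-0.012 -0.053  0.001] [-0.055  0.    -0.005]
```

>>> {"fn": "carry_out", "kwargs": {"targets": "0 -0.053 0.001 -0.055 0 0 -1;0 -0.053 0.001 -0.055 0 0 -1;0 -0.053 0.001 -0.055 0 0 -1;0 -0.053 0.001 -0.055 0 0 -1;0 0 0 0 0 0 -1;0 0 0 0 0 0 -1;0 0 0 0 0 0 -1;0 0 0 0 0 0 -1"}}

```text
time: 19.47
ee_pos: [0.3355, -0.2651, 0.3117]
tcp_rot: [135.1, -0.1, 90.0]
wrist_force: [-12.8, 9.3, 11.8]
opening: 0.0115
grasp_force: 28.9
```

```bash
python3 - <<'E'
from h import *
lean()
np.set_printoptions(precision=4,suppress=True)
t=camera("top");cv2.imwrite("pics/t5.png",t[:,:,::-1])
print([px("top",mir(.785,.265)+[0,y,0]) for y in(.06,-.06)])
m=cv2.inRange(cv2.cvtColor(t,cv2.COLOR_RGB2HSV),(5,90,50),(22,255,255))[225:275]
for c in(390,395,440,445,450):print(c,np.flatnonzero(m[:,c])+225)
E
```

```text
t 19.4667 G [ 0.445  -0.2651  0.202 ] rot [ 1.3506e+02 -6.0000e-02  8.9950e+01] open 0.0115 F [-12.8   9.3  11.8] 28.91498029232025
r 0.2531666219253437 L 0.7797362839219456 tool L 0.7843700839727767
[array([386.2384, 256.7182]), array([430.4991, 256.866 ])]
390 [251 252 253 254 255 256 261 262 263 264 265 266 267 268]
395 [251 252 253 254 255 256 260 261 262 263 264 265 266 267 268 269]
440 []
445 []
450 []
```

>>> {"fn": "carry_out", "kwargs": {"targets": "0 0 0 0 0 0 -0.7;0 0 0 0 0 0 -0.6;0 0 0 0 0 0 -0.4;0 0 0 0 0 0 -0.2;0 0 0 0 0 0 0;0 0 0 0 0 0 0.2;0 0 0 0 0 0 0.2;0 0 0 0 0 0 0.2"}}

```text
time: 20.18
ee_pos: [0.3357, -0.2656, 0.3103]
tcp_rot: [135.2, -0.0, 89.9]
wrist_force: [0.4, 0.2, 0.6]
opening: 0.0512
grasp_force: 0.0
```

>>> {"fn": "carry_out", "kwargs": {"targets": "0 0 -0.2 0 0 0 0.2;0 0 -0.3 0 0 0 0.2;0 0 -0.4 0 0 0 0.2;0 0 -0.4 0 0 0 0.2;0 0 -0.4 0 0 0 0.2;0 0 -0.4 0 0 0 0.2;0 0 -0.3 0 0 0 0.2;0 0 -0.1 0 0 0 0.2"}}

```text
time: 20.85
ee_pos: [0.2642, -0.2655, 0.3834]
tcp_rot: [135.1, 0.1, 89.8]
wrist_force: [1.0, 0.3, 0.5]
opening: 0.0512
grasp_force: 0.0
```

```bash
python3 - <<'E'
from h import *
grasp()
s,t=camera("side"),camera("top")
a=np.hstack([cv2.resize(s[130:330,220:420],(400,400),interpolation=2),cv2.resize(t[140:340,280:480],(400,400),interpolation=2)])[:,:,::-1]
cv2.imwrite("pics/end.png",a)
print([px(n,mir(.785,.265)+[0,y,0]) for n in("side","top") for y in(.075,-.075)])
m=cv2.inRange(cv2.cvtColor(t,cv2.COLOR_RGB2HSV),(5,90,50),(22,255,255))[225:275]
for c in(390,400,410,420,428):print(c,np.flatnonzero(m[:,c])+225)
E
```

```text
t 20.85 G [ 0.3737 -0.2659  0.2737] rot [1.3508e+02 9.0000e-02 8.9840e+01] open 0.0512 F [1.  0.3 0.5] 0.0
[array([286.76791055, 239.81903698]), array([305.10353108, 283.45760934]), array([380.69525865, 256.69965648]), array([436.02114318, 256.88444383])]
390 [251 252 253 254 255 256 261 262 263 264 265 266 267 268]
400 [251 252 253 254 255 256]
410 [251 252 253 254 255 256 257]
420 [252 253 254 255 256 257]
428 [233 234 235 236 237 238 239 240 241 242 243 244 245 246 247 248 252 253
 254 255 256 257]
```

View pics/end.png

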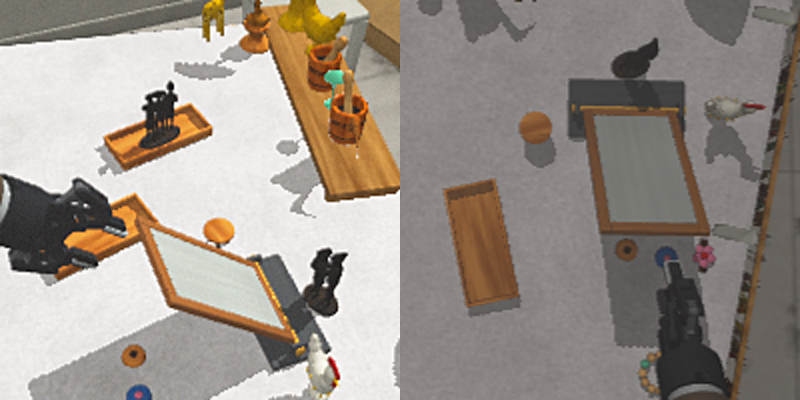

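The carving is upright in the tray, the mirror leans low with the gripper clear of it, and the bystanders haven't moved. I'll check the lean once more against the frame's back edge (top row about 257), using the initial state as reference.

```bash
python3 - <<'E'
from h import *
def rows(L):
    n=np.array([np.cos(L),0,np.sin(L)]);T=mir(L,.265)
    return [px("top",T+k*n)[1].round(2) for k in(-.006,.006)]+[px("top",mir(L,.25)+.006*n)[1].round(2)]
for L in(.39,.41,.43,.74,.76,.78,.80):print(L,rows(L))
for f in("t3","t5"):
    t=cv2.imread(f"pics/{f}.png").astype(int);print(f,*[f"{r}:{t[r,405].tolist()}" for r in (range(220,232) if f=="t3" else range(248,262))])
E
```

```text
0.39 [np.float64(226.44), np.float64(222.08), np.float64(220.03)]
0.41 [np.float64(228.33), np.float64(224.02), np.float64(221.84)]
0.43 [np.float64(230.19), np.float64(225.94), np.float64(223.63)]
0.74 [np.float64(255.32), np.float64(252.16), np.float64(248.18)]
0.76 [np.float64(256.66), np.float64(253.58), np.float64(249.52)]
0.78 [np.float64(257.95), np.float64(254.96), np.float64(250.83)]
0.8 [np.float64(259.21), np.float64(256.31), np.float64(252.1)]
t3 220:[105, 109, 109] 221:[108, 112, 111] 222:[88, 98, 105] 223:[50, 69, 97] 224:[53, 78, 115] 225:[50, 73, 105] 226:[49, 70, 100] 227:[46, 67, 97] 228:[82, 86, 92] 229:[97, 98, 100] 230:[97, 98, 101] 231:[97, 98, 102]
t5 248:[79, 81, 80] 249:[92, 93, 92] 250:[85, 86, 85] 251:[116, 118, 116] 252:[117, 118, 115] 253:[113, 113, 111] 254:[94, 95, 95] 255:[47, 50, 53] 256:[45, 47, 54] 257:[46, 47, 50] 258:[44, 44, 46] 259:[42, 43, 44] 260:[63, 65, 65] 261:[58, 59, 58]
```

```bash
python3 -c "
from workcell import bot
print(bot.job_done())"
```

```text
the job is handed in; nothing more can be done
None
```

The three-person carving stands upright in the left-hand tray, about 6° off the tray's long axis. The mirror then went back to about 45° and holds there by itself; my readings gave 44 to 45°. The pair, stool and rooster were not touched, and the job was handed in at about 21 s.

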